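Hang the guard door on the test cabinet's hinge pins

TASK

Lift the yellow-framed guard door out of its wooden stand and hang it on the test cabinet standing well open, lowering both knuckles gently onto the two hinge pins until they are fully home; then swing it shut, over the catch and right up to its stop, and let go. The hinge pins were set by eye and are not exactly where the drawing says, so feel for them without forcing or dropping the door, and leave everything else on the table where it is.

Things in the scene. Friction and masses are not known exactly. Their poses are not given: they have to be found in the camera images.
- door: loose guard door, 0.36 to 0.55 kg: stiff panel with yellow frame 10 mm thick and clear window, 12.5 to 130 mm along its x, 140 mm tall, two steel knuckles on one edge, both faces alike. Origin on the knuckle axis level with the lower edge; x from knuckles to free edge, y through the panel, z up. Starts upright in the stand.
- grip (a point): centre of the black grip tab on the door's top edge: 50 mm along door x, 14 mm thick along door y, 34 mm tall, standing on the frame's top; 60 mm from the knuckle axis, 157 mm above the lower edge, nearly above the centre of mass. Take it from above; the frame below is thinner than the tab. Axes as the door's.
- low_knuckle (a point): lower knuckle: centre of its lower mouth, on the knuckle axis 20 mm above the door's lower edge. Steel tube 24 mm long, outside 26 mm, bore 13 mm through. Axes as the door's.
- high_knuckle (a point): upper knuckle, the same tube, its lower mouth 85 mm above the lower knuckle's.
- free_edge (a point): middle of the door's free edge: 130 mm from the knuckle axis, 70 mm above the lower edge.
- cabinet: grey test cabinet fixed to the table, 185 mm tall, open on one side. Origin on the table below the drawn hinge line; x along the shut door from hinge to free edge, y straight out of the opening, z up. Box spans x 28 to 178, y -14 to -214 mm. The shut door lies along +x at y = 0; it opens towards +y, turning freely on the pins, and stays where it is left.
- low_pin (a point): drawn place of the lower pin's foot (shoulder 65 mm above the table, where the lower knuckle's lower mouth rests when home). Pin: greased steel, 10 mm thick, 20 mm tall, square end with 1 mm rounded rim. Its rail is bolted in slots, set by eye: the REAL pins stand up to 8 mm either way from here along cabinet x, exact along y and z. Axes as the cabinet's.
- high_pin (a point): drawn place of the upper pin's foot, the same pin 85 mm higher, off by the same amount as the lower one, so both knuckles meet their pins together. Both stand on brackets of a rigid dark post (16 mm square, centred at cabinet x -26, y -24 mm, up to 160 mm high) that does not give.
- stop (a point): middle of the face of the black rubber stop (56 x 45 mm) on the cabinet at x 138, y -7 mm, 73 mm above the table: the shut door's free edge stops against it. Below it a slippery white catch (x 98 to 166 mm) juts out: a ramp rises from 38.5 mm above the table at y 40 mm to a crest of 43.5 mm at y 16 mm, then falls inwards. The free edge, sagging up to 4.5 mm, rides over it (a few N) and stays. Push on to the stop.
- stand: wooden stand fixed to the table, 150 x 80 mm, with a slot 13 mm wide along its x between two walls 85 mm long (x -34 to 51 mm) that reach 42 mm above the table; the slot's floor is 12 mm above the table. The door stands in it, door x along stand x, and is lifted straight up out of it.
- tray: black tray fixed to the table, 140 x 100 mm, 30 mm high, holding the two solenoid valves.
- ratchet: ratchet handle, 220 mm long, lying, black grip and bright round head; leave it alone; origin at its underside.
- bowl: steel bowl, 130 mm wide, 50 mm high; leave it alone; origin at its underside.
- spray_can: blue spray can with a red cap, 60 mm across, 130 mm high; leave it alone; origin at its underside.
- pliers: red-handled pliers, 150 mm long, lying flat; leave it alone; origin at its underside.
- socket: small steel socket, 26 mm across, 35 mm high; leave it alone; origin at its underside.
- solenoid_a: solenoid valve with brass tip, 42 mm high, in the black tray; leave it alone; origin at its underside.
- solenoid_b: second solenoid valve, same, in the black tray; leave it alone; origin at its underside.

How it is judged:
By the outcome, as a careful person would: the job done as asked, in the order asked, and still so for the second after the job is handed in, with the robot touching nothing.
It also fails if it takes over 72 s, if anything falls off the work surface, if the arm or the gripper's body presses on something with over 40 N, if the wrist force passes 120 N, or if a joint passes its speed limit or range.

ROBOT

A 6-joint arm with a two-finger parallel gripper is mounted at the origin on the work surface. World frame = base frame: x ahead of the robot, y to its left, z up, the work surface at z = 0. Lengths are in m, angles in rad, forces in N, time in s.
With the tool pointing down it reaches from about 0.35 to 0.975 m from the base axis. Payload 4.9 kg.
Tool frame: the origin (TCP) lies at the very end of the fingers, on their centre line; the grasp point (between the pads) lies 19 mm behind it; z points along the fingers, y is the line along which they close (so a half turn about z gives the same grasp; the last joint's range is limited). The gripper opens to 85 mm and grips with 20 to 120 N. Pads are 22 mm wide; open, the fingers measure 114 mm over their backs; the gripper's body (76 mm by 85 mm) begins 54 mm behind the grasp point. The pads swing forward as they close: fully open they stand 13 mm farther back than shut.
Start: joints at [0.99, 0.053, 1.613, -0, 1.476, -0.119], TCP at [0.278, 0.56, 0.231] pointing down, gripper open.
Joint ranges: [-3.01, 3.01], [-1.01, 2.22], [0.06, 2.58], [-1.02, 4.17], [0.09, 2.62], [-3.14, 3.14]. Speed limits (rad/s): [2.57, 2.57, 3.14, 3.14, 3.14, 3.14].

INTERFACE

Orientations are given as a rotation vector (axis times angle).
In Python, from station import ctrl, imaging gives the robot as it stands.
- The arm moves only by the tool play_rows, never from a script. Its argument "series" is a list of rows, each a list of 3 entries, a list of its own where there are three numbers: the opening, from 0 (shut) to 1 (fully open), then the shift along the tool's x, y, z each as a share of 0.05 m, from -1 to 1, then the turn, a rotation vector about the tool's x, y, z each as a share of 8 degrees, from -1 to 1. In form: [[grip, [dx, dy, dz], [ax, ay, az]], ...]. A call has 1 to 8 rows; each row shifts and turns the commanded pose from where the row before left it, along the tool's axes as they then stand; what a row does not reach is not made up. A row lasts 1/8 s, in which the tool goes at most 62.5 mm and 10.7 degrees, less where a joint would pass 70% of its speed; a pose out of reach is approached as far as the arm can. A call with a number of a shift or a turn outside -1 to 1 is refused whole. A call with a gripper value outside its range is refused whole. The fingers move at their own pace and stop on an object; "force" is the grip in N (left out, the last holds). Time passes only in rows, so rows that do not move let the fingers close. It gives the time, the measured TCP pose, the force, the opening and the grip force at its end, in the units of the state.
- ctrl.get_obs(): the state, without advancing time (a new reading comes with each control period).
- imaging.get_image(name): name is "scene" or "top" or "wrist"; returns a dict with "color" (384x512x3 uint8, blue, green, red), "fx", "fy", "cx", "cy" (pixels), "extrinsics" (4x4, takes a point from world to camera coordinates); the wrist camera has in their place "hand_eye" (4x4, takes a point from camera to tool coordinates, whose origin is the TCP and whose axes are the flange's). Camera axes: x right, y down, z forward; pixel columns grow to the right and rows downward; lengths in m; the calibration is good to about 2 mm. The wrist camera is an equidistant fisheye: a pixel r from the principal point sees the ray r / f radians off the axis. A picture is of the moment at which its call begins: read the wrist's pose just before it. There is no depth.
- ctrl.finish_job(): hands the job in; it is judged then, once.
The state is a dict: "t": time; "q": joint angles; "dq": joint speeds; "effort": joint torques, N m; "tool_pos": TCP position; "tool_rot": TCP orientation; "contact_force": force on the tool from outside, world axes, zero at the start; "wrist_torque": the same for the moment, N m; "opening": finger opening in m; "grip_force": force on a finger pad.
Only numpy, scipy, OpenCV 4.12 (cv2) and the standard library are available. Lean on these libraries where they do the work, as an engineer would, in place of code of your own. Each camera call takes 0.05 s, during which the arm holds its last target. There are 200 camera calls.

## Working session

There is one attempt and no reset: what is moved stays moved. The work goes in short steps, Python scripts to look and compute and a tool call to move; the robot and the scene stay as the last step left them, time stands still between calls to the robot, and variables do not carry over. Pictures are saved under pics/ and viewed, at most 10 in all, crops included, and the job is handed in when it is done.

Besides the shell and the picture viewer there is one more tool, called after "Emit:" as name([rows], argument=value, ...), one row to a line, values as JSON. play_rows: Moves the arm, as the interface text tells. Shift numbers are shares of 0.05 m and turn numbers shares of 8 degrees, none past 1 either way. Its arguments: {"type":"object","properties":{"series":{"type":"array"},"force":{"type":"number"}},"required":["series"]}

```bash
ls; mkdir -p pics
python3 - <<'E'
from station import ctrl, imaging
import cv2,numpy as np
o=ctrl.get_obs();print({k:np.round(v,3).tolist() for k,v in o.items()})
for n in("scene","top","wrist"):
    d=imaging.get_image(n);cv2.imwrite(f"pics/{n}0.png",d["color"])
    np.savez(f"{n}0.npz",**d)
    print(n,d["color"].shape,d["fx"],d["fy"],d["cx"],d["cy"]);print(np.round(d.get("extrinsics",d.get("hand_eye")),4).tolist())
E
```

```text
pics
{'t': 0.0, 'q': [0.99, 0.053, 1.614, -0.0, 1.476, -0.119], 'dq': [-0.001, 0.0, -0.0, 0.0, -0.0, -0.001], 'effort': [0.001, -39.369, -37.017, -0.0, 0.007, 0.0], 'tool_pos': [0.278, 0.559, 0.23], 'tool_rot': [-0.719, -3.058, 0.003], 'contact_force': [0.203, 0.383, -1.058], 'wrist_torque': [0.059, 0.006, -0.044], 'grip_force': 0.0, 'opening': 0.086}
scene (384, 512, 3) 396.5603795221204 396.5603795221204 260.5727100006683 181.92177669786687
[[-0.4393, 0.8983, 0.0056, 0.2593], [0.6504, 0.3223, -0.6878, -0.2748], [-0.6196, -0.2985, -0.7259, 1.5135], [0.0, 0.0, 0.0, 1.0]]
top (384, 512, 3) 481.10382664065276 481.10382664065276 256.89479330313657 199.83929136334237
[[-0.0327, -0.9995, -0.0017, -0.0078], [-0.9786, 0.0323, -0.203, 0.5972], [0.203, -0.005, -0.9792, 1.5234], [0.0, 0.0, 0.0, 1.0]]
wrist (384, 512, 3) 297.3186396354542 297.3186396354542 254.8399980108332 189.48766677907105
[[0.0006, -0.9488, -0.3159, 0.0814], [1.0, 0.0003, 0.0009, -0.0001], [-0.0008, -0.3159, 0.9488, -0.1428], [0.0, 0.0, 0.0, 1.0]]
```

Run:
```python
import cv2
for n in("scene","top"):
    i=cv2.imread(f"pics/{n}0.png");cv2.imwrite(f"pics/{n}0b.png",cv2.resize(i,(800,600),interpolation=cv2.INTER_CUBIC))
```

```text
(no output)
```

View pics/scene0b.png

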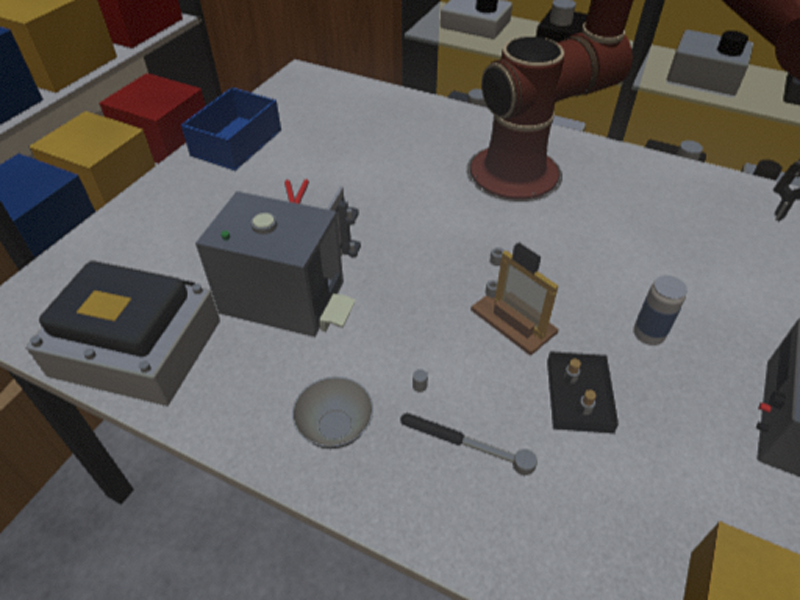

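View pics/top0b.png

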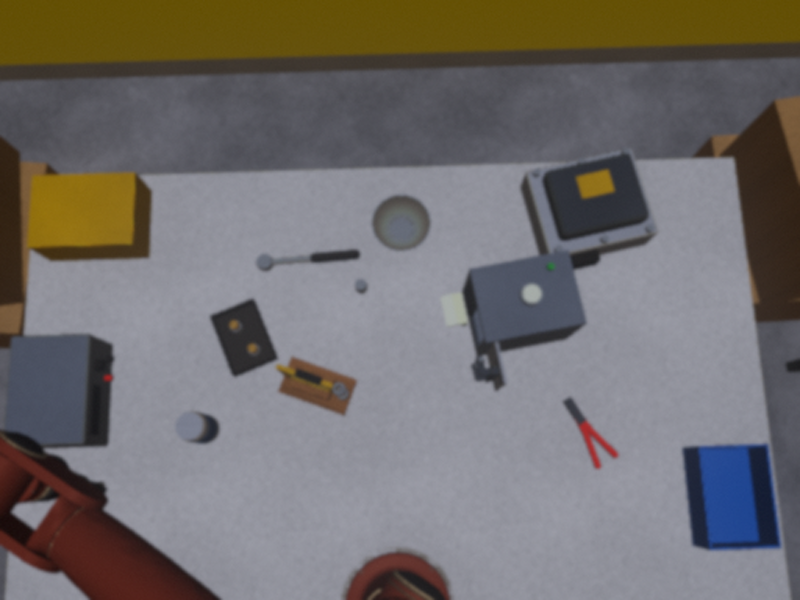

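The scene view shows the door in its stand at about (520,300) and the cabinet at about (270,260), with its pins at about (352,215–245). In the top view the stand is at (317,385) with the knuckles on the right end. The cabinet's pins are at (482,368), and it opens to the left (+y). Next I'll enlarge these areas.

```bash
cat > h.py <<'E'
import numpy as np,cv2
from scipy.optimize import least_squares
def P(d,X):
    X=np.atleast_2d(X);E=d["extrinsics"];c=X@E[:3,:3].T+E[:3,3]
    return np.c_[c[:,0]/c[:,2]*d["fx"]+d["cx"],c[:,1]/c[:,2]*d["fy"]+d["cy"]]
def body(p,X):  # p=x,y,yaw,(z)
    X=np.atleast_2d(np.array(X,float));c,s=np.cos(p[2]),np.sin(p[2])
    return np.c_[p[0]+c*X[:,0]-s*X[:,1],p[1]+s*X[:,0]+c*X[:,1],X[:,2]]
def ray(d,uv,z):
    E=d["extrinsics"];R=E[:3,:3];o=-R.T@E[:3,3]
    v=R.T@np.array([(uv[0]-d["cx"])/d["fx"],(uv[1]-d["cy"])/d["fy"],1]);return o+v*(z-o[2])/v[2]
L=lambda n:dict(np.load(n+".npz"))
E
python3 - <<'E'
import cv2,numpy as np
s=cv2.imread("pics/scene0.png");t=cv2.imread("pics/top0.png")
def c(i,x,y,w,k):
    r=cv2.resize(i[y:y+int(w*.75),x:x+w],(400,300),interpolation=cv2.INTER_CUBIC)
    return cv2.convertScaleAbs(r,alpha=1.4,beta=10)
m=np.vstack([np.hstack([c(t,285,155,100,4),c(s,125,115,120,4)]),np.hstack([c(t,165,215,80,5),c(s,295,150,80,5)])])
cv2.imwrite("pics/m1.png",m)
E
```

```text
(no output)
```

View pics/m1.png

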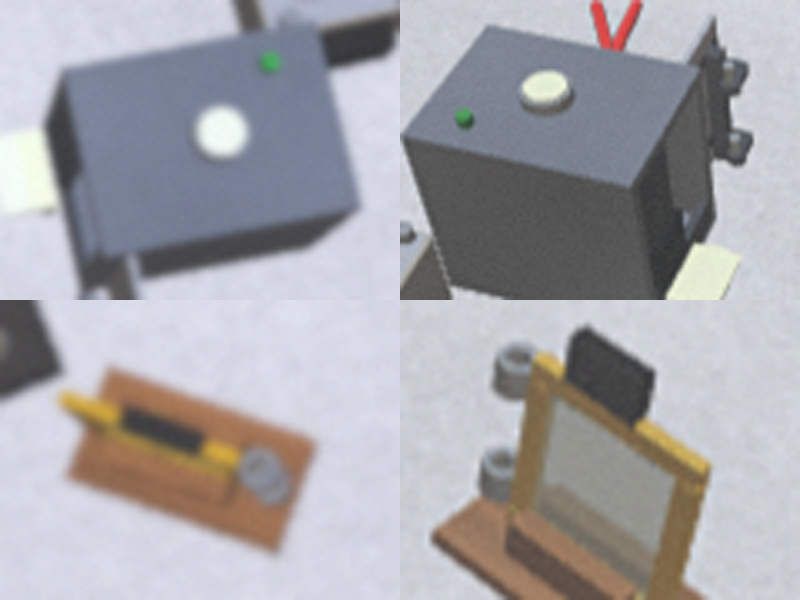

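```bash
cat > fit.py <<'E'
from h import *
s,t=L("scene0"),L("top0")
A=lambda o,k,pts:np.array(o)+np.array(pts)/k-0.5+0.5/k
def fit(obs,p0):
    f=lambda p:np.concatenate([(P(d,body(p,X))-uv).ravel() for d,X,uv in obs])
    r=least_squares(f,p0,loss="soft_l1");return r.x,f(r.x).reshape(-1,2)
C=[[.178,-.014,.185],[.178,-.214,.185],[.028,-.214,.185],[.028,-.014,.185]]
ot=A((285,155),4,[(65,70),(322,28),(358,205),(96,257)])
os=A((125,115),10/3,[(230,187),(5,137),(90,25),(298,68)])
p0=[*(ray(t,(308,235),.1)[:2]),.15]
for nm,o in(("both",[(t,C,ot),(s,C,os)]),("top",[(t,C,ot)]),("scene",[(s,C,os)])):
    p,r=fit(o,p0);print("cab",nm,p.round(4),np.degrees(p[2]).round(2));print(r.round(1).tolist())
K=[0,0,.141]; F=[.13,0,.152]
# tab top centre line ends
dt=[(t,[K,F],A((165,215),5,[(259,163),(65,100)]))]
ds=[(s,[K,F],A((295,150),5,[(117,55),(308,166)]))]
a=ray(t,dt[0][2][0],.141);b=ray(t,dt[0][2][1],.152);print(a,b,np.hypot(*(a-b)[:2]))
p0=[a[0],a[1],np.arctan2(b[1]-a[1],b[0]-a[0])]
for nm,o in(("both",dt+ds),("top",dt),("scene",ds)):
    p,r=fit(o,p0);print("door",nm,p.round(4),np.degrees(p[2]).round(2),body(p,[.06,0,.169]).round(4));print(r.round(1).tolist())
E
python3 fit.py
```

```text
cab both [ 0.4768 -0.1745  0.1506] 8.63
[[-0.9, -0.5], [-1.6, -1.5], [0.7, 1.3], [1.3, 0.2], [-0.1, 0.2], [-1.3, -0.8], [0.1, -0.4], [1.3, 0.2]]
cab top [ 0.4777 -0.1719  0.1262] 7.23
[[-0.4, -0.9], [-0.7, -0.3], [0.4, 2.7], [0.7, 0.0]]
cab scene [ 0.4763 -0.1756  0.162 ] 9.28
[[0.4, 0.2], [-1.3, -0.4], [-0.4, -0.1], [1.2, 0.0]]
[0.43610322 0.10181868 0.141     ] [0.47733604 0.21884155 0.152     ] 0.1240745626452747
door both [0.4328 0.1004 1.2213] 69.98 [[0.4534 0.1568 0.169 ]]
[[0.5, 1.0], [-1.2, 0.0], [-0.4, 0.7], [-0.3, 0.2]]
door top [0.4353 0.099  1.2346] 70.74 [[0.4551 0.1556 0.169 ]]
[[0.9, 0.2], [-0.9, -0.2]]
door scene [0.4302 0.1009 1.2108] 69.37 [[0.4513 0.157  0.169 ]]
[[0.1, 0.2], [-0.1, -0.1]]
```

```bash
cat > plan.py <<'E'
# usage: plan.py x y z yawdeg n grip  -> rows
import sys,numpy as np
from scipy.spatial.transform import Rotation as Ro, Slerp
from station import ctrl
def down(y): y=np.radians(y);return Ro.from_matrix(np.array([[np.cos(y),np.sin(y),0],[np.sin(y),-np.cos(y),0],[0,0,-1]]).T.T)
def plan(tgt,yaw,n,g,o=None):
    o=o or ctrl.get_obs();p=np.array(o["tool_pos"]);R=Ro.from_rotvec(o["tool_rot"]);T=down(yaw)
    S=Slerp([0,1],Ro.concatenate([R,T]));rows=[]
    for i in range(n):
        a=S(i/n);b=S((i+1)/n)
        rows.append([g,(a.inv().apply((np.array(tgt)-p)/n)/.05).round(3).tolist(),np.degrees((a.inv()*b).as_rotvec()/8).round(3).tolist()])
    return rows
def show():
    o=ctrl.get_obs();x=Ro.from_rotvec(o["tool_rot"]).as_matrix()
    print("t",round(o["t"],2),"p",np.round(o["tool_pos"],4),"yaw",np.degrees(np.arctan2(x[1,0],x[0,0])).round(2),"z",x[:,2].round(3),"F",np.round(o["contact_force"],1),"T",np.round(o["wrist_torque"],2),"op",round(o["opening"],4),"gf",round(o["grip_force"],1))
if __name__=="__main__":
    a=list(map(float,sys.argv[1:]));show()
    for r in plan(a[:3],a[3],int(a[4]),a[5] if len(a)>5 else 1):print(r)
E
python3 plan.py .453 .157 .26 70 12
```

```text
t 0.15 p [0.2782 0.5591 0.2303] yaw 153.54 z [-0.001 -0.001 -1.   ] F [ 1.2  0.2 -0.1] T [0.01 0.01 0.01] op 0.0856 gf 0.0
[1, [-0.559, -0.47, -0.049], [-0.001, 0.001, 0.87]]
[1, [-0.612, -0.399, -0.049], [-0.001, 0.001, 0.87]]
[1, [-0.656, -0.322, -0.049], [-0.001, 0.001, 0.87]]
[1, [-0.69, -0.24, -0.049], [-0.001, 0.001, 0.87]]
[1, [-0.714, -0.155, -0.049], [-0.001, 0.001, 0.87]]
[1, [-0.728, -0.067, -0.049], [-0.001, 0.001, 0.87]]
[1, [-0.73, 0.022, -0.049], [-0.001, 0.001, 0.87]]
[1, [-0.722, 0.11, -0.049], [-0.001, 0.001, 0.87]]
[1, [-0.704, 0.197, -0.049], [-0.001, 0.001, 0.87]]
[1, [-0.675, 0.281, -0.049], [-0.001, 0.001, 0.87]]
[1, [-0.636, 0.361, -0.049], [-0.001, 0.001, 0.87]]
[1, [-0.587, 0.435, -0.049], [-0.001, 0.001, 0.87]]
```

Emit:
play_rows([
  [1,[-0.56,-0.47,-0.05],[0,0,0.87]],
  [1,[-0.61,-0.4,-0.05],[0,0,0.87]],
  [1,[-0.66,-0.32,-0.05],[0,0,0.87]],
  [1,[-0.69,-0.24,-0.05],[0,0,0.87]],
  [1,[-0.71,-0.16,-0.05],[0,0,0.87]],
  [1,[-0.73,-0.07,-0.05],[0,0,0.87]],
  [1,[-0.73,0.02,-0.05],[0,0,0.87]],
  [1,[-0.72,0.11,-0.05],[0,0,0.87]],
])

```text
t: 1.15
tool_pos: [0.3947, 0.2902, 0.2511]
tool_rot: [-2.068, -2.364, 0.001]
contact_force: [0.3, 0.6, -0.4]
opening: 0.0856
grip_force: 0.0
```

Emit:
play_rows([
  [1,[-0.7,0.2,-0.05],[0,0,0.87]],
  [1,[-0.68,0.28,-0.05],[0,0,0.87]],
  [1,[-0.64,0.36,-0.05],[0,0,0.87]],
  [1,[-0.59,0.43,-0.05],[0,0,0.87]],
  [1,[0,0,0],[0,0,0]],
  [1,[0,0,0],[0,0,0]],
])

```text
t: 1.9
tool_pos: [0.4523, 0.1572, 0.261]
tool_rot: [-2.572, -1.803, 0.001]
contact_force: [0.4, 0.5, -0.6]
opening: 0.0852
grip_force: 0.0
```

```bash
cat > wr.py <<'E'
import sys,numpy as np,cv2
from station import ctrl,imaging
from plan import show
n=sys.argv[1];o=ctrl.get_obs();d=imaging.get_image("wrist");np.savez(n+".npz",pos=o["tool_pos"],rot=o["tool_rot"],**d)
cv2.imwrite(f"pics/{n}.png",cv2.convertScaleAbs(cv2.resize(d["color"],(800,600),interpolation=cv2.INTER_CUBIC),alpha=1.3));show()
E
python3 wr.py w1; python3 plan.py .468 -.115 .30 98.6 8
```

```text
t 1.95 p [0.4522 0.1575 0.261 ] yaw 70.1 z [-0.001  0.    -1.   ] F [ 0.2 -0.  -0.2] T [-0.02  0.01 -0.01] op 0.0852 gf 0.0
t 1.95 p [0.4522 0.1575 0.261 ] yaw 70.1 z [-0.001  0.    -1.   ] F [ 0.2 -0.  -0.2] T [-0.02  0.01 -0.01] op 0.0852 gf 0.0
[1, [-0.627, 0.269, -0.098], [-0.001, -0.0, -0.445]]
[1, [-0.643, 0.23, -0.098], [-0.001, -0.0, -0.445]]
[1, [-0.656, 0.189, -0.098], [-0.001, -0.0, -0.445]]
[1, [-0.666, 0.148, -0.098], [-0.001, -0.0, -0.445]]
[1, [-0.674, 0.106, -0.098], [-0.001, -0.0, -0.445]]
[1, [-0.679, 0.064, -0.098], [-0.001, -0.0, -0.445]]
[1, [-0.682, 0.022, -0.098], [-0.001, -0.0, -0.445]]
[1, [-0.682, -0.02, -0.098], [-0.001, -0.0, -0.445]]
```

View pics/w1.png

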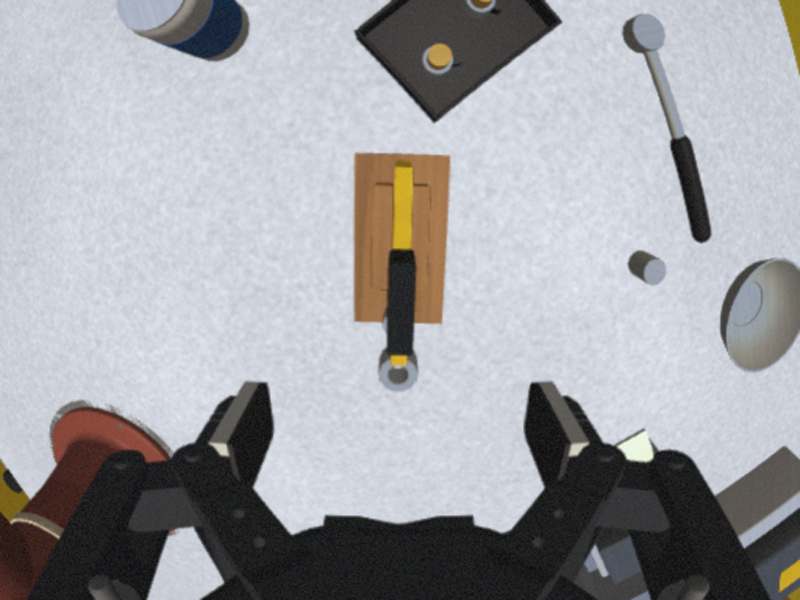

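The wrist view shows the door from above. The free edge is at about (403,163), the tab runs from (402,250) to (400,354), and the upper knuckle mouth is at (398,374). I'll turn these into positions.

```bash
cat >> h.py <<'E'
from scipy.spatial.transform import Rotation as Ro
def wray(d,uv,z,k=1.5625):
    uv=(np.array(uv)+.5)/k-.5;m=(uv-[d["cx"],d["cy"]])/float(d["fx"]);r=np.hypot(*m);v=np.array([*(np.sin(r)*m/r),np.cos(r)])
    H=d["hand_eye"];R=Ro.from_rotvec(d["rot"]).as_matrix()
    o=d["pos"]+R@H[:3,3];v=R@H[:3,:3]@v;return o+v*(z-o[2])/v[2]
E
python3 - <<'E'
from h import *
d=L("w1")
f=wray(d,(403.5,163),.152);k=wray(d,(398,374),.141);a=wray(d,(401.5,251),.186);b=wray(d,(400,354),.186)
print(f,k,a,b);print(np.hypot(*(f-k)[:2]),np.hypot(*(a-b)[:2]))
for u,v in((f,k),(a,b)):w=u-v;print(np.degrees(np.arctan2(w[1],w[0])))
print((a+b)/2,k+(f-k)*60/130)
for uv in((356,153),(450,155),(441,323),(356,322)):print(wray(d,uv,.012))
E
```

```text
[0.47937712 0.22469438 0.152     ] [0.43191549 0.10249746 0.141     ] [0.46432498 0.18661428 0.186     ] [0.44516079 0.13565021 0.186     ]
0.1310903950364221 0.054448167100823244
68.77369037637716
69.39206273567234
[0.45474288 0.16113225 0.186     ] [0.45382086 0.15889604 0.14607692]
[0.44474754 0.24145503 0.012     ]
[0.5178649  0.21333799 0.012     ]
[0.46284439 0.07397979 0.012     ]
[0.39047182 0.10118538 0.012     ]
```

Emit:
play_rows([
  [1,[-0.63,0.27,-0.1],[0,0,-0.45]],
  [1,[-0.64,0.23,-0.1],[0,0,-0.45]],
  [1,[-0.66,0.19,-0.1],[0,0,-0.45]],
  [1,[-0.67,0.15,-0.1],[0,0,-0.45]],
  [1,[-0.67,0.11,-0.1],[0,0,-0.45]],
  [1,[-0.68,0.06,-0.1],[0,0,-0.45]],
  [1,[-0.68,0.02,-0.1],[0,0,-0.45]],
  [1,[-0.68,-0.02,-0.1],[0,0,-0.45]],
])

```text
t: 2.95
tool_pos: [0.4688, -0.1156, 0.3013]
tool_rot: [-2.038, -2.39, -0.0]
contact_force: [0.2, -0.5, -0.1]
opening: 0.0853
grip_force: 0.0
```

Emit:
play_rows([
  [1,[0,0,0],[0,0,0]],
  [1,[0,0,0],[0,0,0]],
])

```text
t: 3.2
tool_pos: [0.4686, -0.1145, 0.301]
tool_rot: [-2.042, -2.386, -0.0]
contact_force: [0.2, 0.8, 0.8]
opening: 0.0855
grip_force: 0.0
```

```bash
python3 wr.py w2
```

```text
t 3.25 p [ 0.4686 -0.1143  0.3009] yaw 98.91 z [-0.001  0.001 -1.   ] F [0.8 0.1 0.2] T [-0.01  0.05 -0.01] op 0.0856 gf 0.0
```

View pics/w2.png

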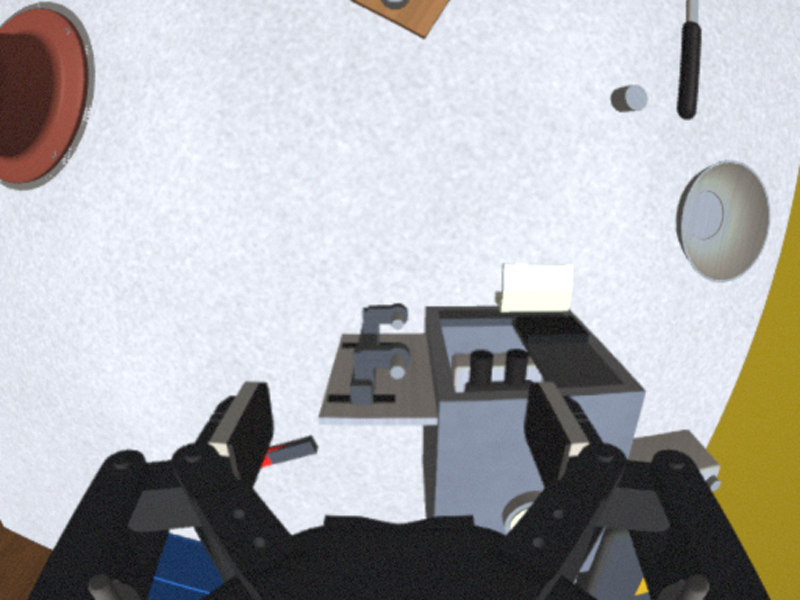

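The wrist view shows the upper pin top at (397,373), the lower pin top at (398,323), and the cabinet's top front edge running from (439,393) to (643,391).

```bash
python3 - <<'E'
from h import *
d=L("w2")
hp=wray(d,(397,373),.170);lp=wray(d,(398,324),.085)
a=wray(d,(440,393),.185);b=wray(d,(643,391),.185);c=wray(d,(428,308),.0);e=wray(d,(580,307),.0)
print(hp,lp,a,b,np.hypot(*(a-b)[:2]),c,e,np.hypot(*(c-e)[:2]))
w=(b-a)[:2];yaw=np.arctan2(w[1],w[0]);w=(e-c)[:2];print(np.degrees(yaw),np.degrees(np.arctan2(w[1],w[0])))
for yw in (yaw,np.radians(8.63)):
  R=np.array([[np.cos(yw),np.sin(yw)],[-np.sin(yw),np.cos(yw)]])
  org=a[:2]-R.T@[.028,-.014];print("origin",org,"hp,lp in cab",R@(hp[:2]-org),R@(lp[:2]-org), "c,e",R@(c[:2]-org),R@(e[:2]-org))
E
python3 - <<'E'
import cv2,numpy as np
i=dict(np.load("w2.npz"))["color"]
a=cv2.resize(i[180:270,200:320],(800,600),interpolation=cv2.INTER_CUBIC);cv2.imwrite("pics/w2c.png",cv2.convertScaleAbs(a,alpha=1.3))
E
```

```text
[ 0.47735375 -0.1771259   0.17      ] [ 0.47769754 -0.17589246  0.085     ] [ 0.505746   -0.17961405  0.185     ] [ 0.65232764 -0.16228876  0.185     ] 0.14760197538610884 [ 0.51023815 -0.18744648  0.        ] [ 0.67234343 -0.16152036  0.        ] 0.16416542390039188
6.740830128668567 9.08657919894374
origin [ 0.47629626 -0.16899742] hp,lp in cab [ 9.60762610e-05 -8.19640976e-03] [ 0.00058227 -0.00701185] c,e [ 0.03154173 -0.02230557] [ 0.19556959 -0.01558634]
origin [ 0.47596227 -0.16997404] hp,lp in cab [ 0.00030257 -0.00727968] [ 0.00082754 -0.00611179] c,e [ 0.03126601 -0.02241781] [ 0.19542622 -0.02110962]
```

View pics/w2c.png

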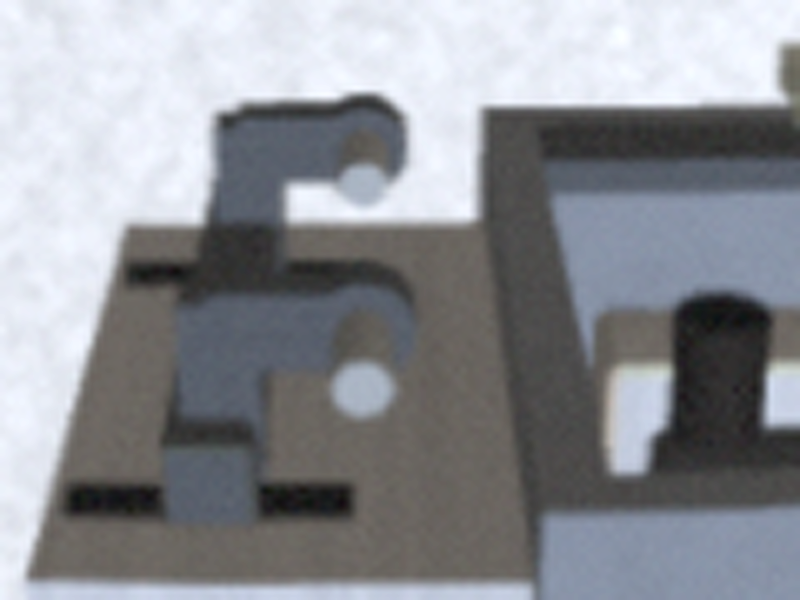

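```bash
python3 plan.py .4536 .1582 .23 69.2 8 .5
```

```text
t 3.25 p [ 0.4686 -0.1143  0.3009] yaw 98.91 z [-0.001  0.001 -1.   ] F [0.8 0.1 0.2] T [-0.01  0.05 -0.01] op 0.0856 gf 0.0
[0.5, [0.679, 0.068, 0.178], [-0.001, -0.001, 0.464]]
[0.5, [0.682, 0.024, 0.178], [-0.001, -0.001, 0.464]]
[0.5, [0.682, -0.02, 0.178], [-0.001, -0.001, 0.464]]
[0.5, [0.679, -0.064, 0.178], [-0.001, -0.001, 0.464]]
[0.5, [0.674, -0.108, 0.178], [-0.001, -0.001, 0.464]]
[0.5, [0.665, -0.151, 0.178], [-0.001, -0.001, 0.464]]
[0.5, [0.654, -0.194, 0.177], [-0.001, -0.001, 0.464]]
[0.5, [0.64, -0.236, 0.177], [-0.001, -0.001, 0.464]]
```

Emit:
play_rows([
  [0.5,[0.68,0.07,0.18],[0,0,0.464]],
  [0.5,[0.68,0.02,0.18],[0,0,0.464]],
  [0.5,[0.68,-0.02,0.18],[0,0,0.464]],
  [0.5,[0.68,-0.06,0.18],[0,0,0.464]],
  [0.5,[0.67,-0.11,0.18],[0,0,0.464]],
  [0.5,[0.67,-0.15,0.18],[0,0,0.464]],
  [0.5,[0.65,-0.19,0.18],[0,0,0.464]],
  [0.5,[0.64,-0.24,0.18],[0,0,0.464]],
])

```text
t: 4.25
tool_pos: [0.4531, 0.1589, 0.2289]
tool_rot: [-2.587, -1.782, -0.0]
contact_force: [0.0, 0.5, 0.8]
opening: 0.0426
grip_force: 0.0
```

Emit:
play_rows([
  [0.5,[0,0,0],[0,0,0]],
  [0.5,[0,0,0],[0,0,0]],
])

```text
t: 4.5
tool_pos: [0.4537, 0.157, 0.2294]
tool_rot: [2.585, 1.784, -0.0]
contact_force: [-0.1, 0.2, -0.4]
opening: 0.0426
grip_force: 0.0
```

```bash
python3 plan.py .4536 .1582 .158 69.2 5 .5
```

```text
t 4.5 p [0.4537 0.157  0.2294] yaw 69.23 z [ 0. -0. -1.] F [-0.1  0.2 -0.4] T [ 0.02 -0.05  0.01] op 0.0426 gf 0.0
[0.5, [0.005, -0.002, 0.286], [0.0, 0.0, 0.001]]
[0.5, [0.004, -0.002, 0.286], [0.0, 0.0, 0.001]]
[0.5, [0.004, -0.002, 0.286], [0.0, 0.0, 0.001]]
[0.5, [0.004, -0.002, 0.286], [0.0, 0.0, 0.001]]
[0.5, [0.004, -0.002, 0.286], [0.0, 0.0, 0.001]]
```

Emit:
play_rows([
  [0.5,[0.01,0,0.36],[0,0,0]],
  [0.5,[0.01,0,0.36],[0,0,0]],
  [0.5,[0,0,0.36],[0,0,0]],
  [0.5,[0,0,0.35],[0,0,0]],
  [0.3,[0,0,0],[0,0,0]],
  [0.24,[0,0,0],[0,0,0]],
  [0.22,[0,0,0],[0,0,0]],
], force=20)

```text
t: 5.38
tool_pos: [0.455, 0.1577, 0.1588]
tool_rot: [2.586, 1.782, 0.003]
contact_force: [0.5, 0.8, -0.2]
opening: 0.0189
grip_force: 0.0
```

Emit:
play_rows([
  [0.1,[0,0,0],[0,0,0]],
  [0.1,[0,0,0],[0,0,0]],
  [0.1,[0,0,0],[0,0,0]],
], force=20)

```text
t: 5.75
tool_pos: [0.4549, 0.1578, 0.1589]
tool_rot: [2.587, 1.782, 0.003]
contact_force: [-0.9, 0.3, 5.8]
opening: 0.0137
grip_force: 22.0
```

```bash
python3 -c "
from plan import *;show()"
```

```text
t 5.75 p [0.4549 0.1578 0.1589] yaw 69.13 z [ 0.002  0.001 -1.   ] F [-0.9  0.3  5.8] T [ 0.11  0.19 -0.02] op 0.0137 gf 22.0
```

Emit:
play_rows([
  [0.1,[0,0,0],[0,0,0]],
  [0.1,[0,0,0],[0,0,0]],
  [0.1,[0,0,-0.1],[0,0,0]],
  [0.1,[0,0,-0.2],[0,0,0]],
  [0.1,[0,0,-0.3],[0,0,0]],
  [0.1,[0,0,-0.3],[0,0,0]],
  [0.1,[0,0,-0.3],[0,0,0]],
  [0.1,[0,0,-0.2],[0,0,0]],
], force=70)

```text
t: 6.75
tool_pos: [0.4548, 0.1577, 0.2295]
tool_rot: [2.586, 1.782, 0.003]
contact_force: [-0.2, 0.3, -4.8]
opening: 0.0127
grip_force: 68.5
```

Emit:
play_rows([
  [0.1,[0,0,0],[0,0,0]],
  [0.1,[0,0,0],[0,0,0]],
])

```text
t: 7.0
tool_pos: [0.454, 0.1575, 0.2272]
tool_rot: [-2.587, -1.782, 0.002]
contact_force: [0.5, -0.2, -4.6]
opening: 0.0129
grip_force: 68.5
```

Run:
```python
from plan import *
import numpy as np,cv2
show()
from station import imaging
d={n:imaging.get_image(n) for n in("scene","wrist")}
s=d["scene"]["color"][120:240,270:430]
w=d["wrist"]["color"]
c=lambda i:cv2.convertScaleAbs(cv2.resize(i,(400,300),interpolation=cv2.INTER_CUBIC),alpha=1.3)
cv2.imwrite("pics/l1.png",np.hstack([c(s),c(w)]))
```

```text
t 7.0 p [0.454  0.1575 0.2272] yaw 69.13 z [-0.001 -0.    -1.   ] F [ 0.5 -0.2 -4.6] T [-0.02  0.03 -0.03] op 0.0129 gf 68.5
```

View pics/l1.png

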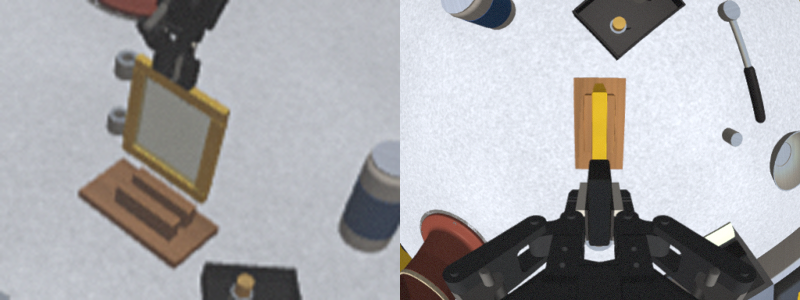

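The door is held upright and clear of the stand, with 4.6 N on the wrist. I'll carry it above the pins.

```bash
python3 plan.py .4692 -.1181 .2245 98.6 12 .1
```

```text
t 7.1 p [0.4539 0.1575 0.2269] yaw 69.13 z [-0.002 -0.    -1.   ] F [ 0.5  0.8 -5. ] T [ 0.02 -0.01  0.04] op 0.0127 gf 68.5
[0.1, [-0.42, 0.187, 0.004], [-0.001, 0.0, -0.307]]
[0.1, [-0.428, 0.169, 0.004], [-0.001, 0.0, -0.307]]
[0.1, [-0.435, 0.151, 0.004], [-0.001, 0.0, -0.307]]
[0.1, [-0.441, 0.132, 0.004], [-0.001, 0.0, -0.307]]
[0.1, [-0.446, 0.113, 0.004], [-0.001, 0.0, -0.307]]
[0.1, [-0.45, 0.094, 0.004], [-0.001, 0.0, -0.307]]
[0.1, [-0.454, 0.074, 0.004], [-0.001, 0.0, -0.307]]
[0.1, [-0.457, 0.055, 0.004], [-0.001, 0.0, -0.307]]
[0.1, [-0.459, 0.035, 0.004], [-0.001, 0.0, -0.307]]
[0.1, [-0.46, 0.016, 0.004], [-0.001, 0.0, -0.307]]
[0.1, [-0.46, -0.004, 0.004], [-0.001, 0.0, -0.307]]
[0.1, [-0.459, -0.024, 0.004], [-0.001, 0.0, -0.307]]
```

Emit:
play_rows([
  [0.1,[-0.42,0.19,0],[0,0,-0.307]],
  [0.1,[-0.43,0.17,0],[0,0,-0.307]],
  [0.1,[-0.435,0.15,0],[0,0,-0.307]],
  [0.1,[-0.44,0.13,0],[0,0,-0.307]],
  [0.1,[-0.446,0.11,0],[0,0,-0.307]],
  [0.1,[-0.45,0.09,0],[0,0,-0.307]],
  [0.1,[-0.454,0.07,0],[0,0,-0.307]],
  [0.1,[-0.457,0.055,0],[0,0,-0.307]],
])

```text
t: 8.1
tool_pos: [0.4636, -0.0269, 0.2271]
tool_rot: [-2.243, -2.198, 0.001]
contact_force: [0.5, 0.3, -4.6]
opening: 0.0131
grip_force: 68.5
```

Emit:
play_rows([
  [0.1,[-0.46,0.035,0],[0,0,-0.307]],
  [0.1,[-0.46,0.015,0],[0,0,-0.307]],
  [0.1,[-0.3,0,0],[0,0,-0.307]],
  [0.1,[-0.2,-0.01,0],[0,0,-0.307]],
  [0.1,[0,0,0],[0,0,0]],
  [0.1,[0,0,0],[0,0,0]],
  [0.1,[0,0,0],[0,0,0]],
])

```text
t: 8.98
tool_pos: [0.468, -0.0967, 0.2277]
tool_rot: [-2.048, -2.382, -0.0]
contact_force: [0.4, 0.0, -4.9]
opening: 0.0128
grip_force: 68.5
```

```bash
python3 plan.py .4692 -.1181 .2245 98.6 4 .1
```

```text
t 8.97 p [ 0.468  -0.0967  0.2277] yaw 98.62 z [-0.  0. -1.] F [ 0.4  0.  -4.9] T [ 0.    0.04 -0.03] op 0.0128 gf 68.5
[0.1, [-0.107, -0.01, 0.016], [-0.0, -0.0, 0.001]]
[0.1, [-0.107, -0.01, 0.016], [-0.0, -0.0, 0.001]]
[0.1, [-0.107, -0.01, 0.016], [-0.0, -0.0, 0.001]]
[0.1, [-0.107, -0.01, 0.016], [-0.0, -0.0, 0.001]]
```

Emit:
play_rows([
  [0.1,[-0.11,-0.01,0.02],[0,0,0]],
  [0.1,[-0.11,-0.01,0.02],[0,0,0]],
  [0.1,[-0.11,-0.01,0.02],[0,0,0]],
  [0.1,[-0.1,-0.01,0.02],[0,0,0]],
  [0.1,[0,0,0],[0,0,0]],
  [0.1,[0,0,0],[0,0,0]],
])

```text
t: 9.72
tool_pos: [0.4693, -0.1187, 0.2238]
tool_rot: [-2.049, -2.381, -0.0]
contact_force: [-0.7, -0.3, -3.6]
opening: 0.0128
grip_force: 68.5
```

Run:
```python
from plan import *
import numpy as np,cv2
show()
from station import imaging
d={n:imaging.get_image(n) for n in("scene","top")}
for n in d: np.savez(f"{n}1.npz",**d[n])
s=d["scene"]["color"][110:200,190:250+60]
c=lambda i,w,h:cv2.convertScaleAbs(cv2.resize(i,(w,h),interpolation=cv2.INTER_CUBIC),alpha=1.4)
cv2.imwrite("pics/h1.png",c(s,800,600))
```

```text
t 9.72 p [ 0.4693 -0.1187  0.2238] yaw 98.59 z [-0.  0. -1.] F [-0.7 -0.3 -3.6] T [0.01 0.03 0.02] op 0.0128 gf 68.5
```

View pics/h1.png

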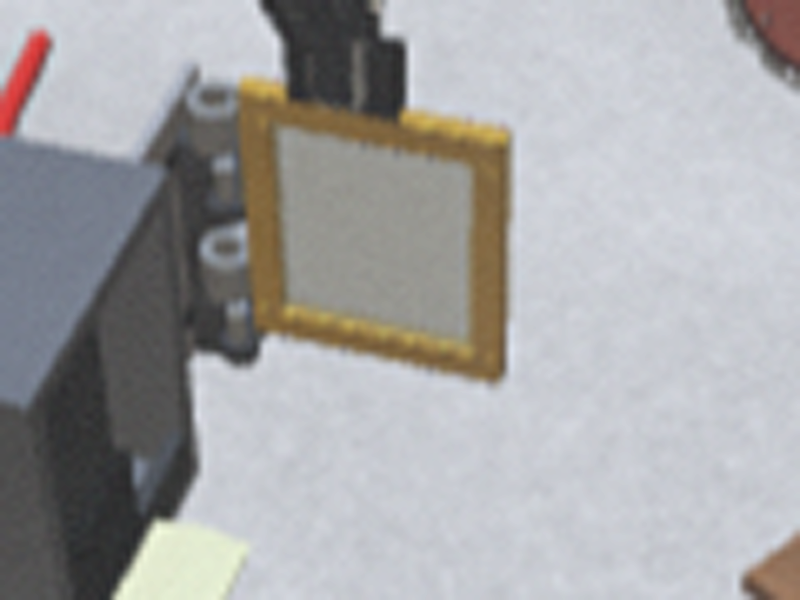

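The scene view shows the upper knuckle at (213,98) above its pin at (225,157), and the lower knuckle at (226,250) above its pin at (239,304). The offset is only a few mm. I'll overlay projected models to quantify it.

```bash
cat > ov.py <<'E'
from h import *
a,b=L("scene0"),L("scene1")
x0,y0,k=210,119,40/3
def panel(d,circs):
    i=d["color"][y0:y0+45,x0:x0+30];i=cv2.convertScaleAbs(cv2.resize(i,(400,600),interpolation=cv2.INTER_CUBIC),alpha=1.5)
    th=np.linspace(0,2*np.pi,60)
    for (x,y,z),r,col in circs:
        q=P(d,np.c_[x+r*np.cos(th),y+r*np.sin(th),0*th+z]);q=((q-[x0,y0]+.5)*k).astype(int)
        cv2.polylines(i,[q],True,col,1)
    return i
px,py=.4774,-.1771
pins=[((px,py,z),.005,c) for z,c in((.17,(0,0,255)),(.15,(0,255,0)),(.085,(0,0,255)),(.065,(0,255,0)))]
c,s=np.cos(np.radians(98.6)),np.sin(np.radians(98.6))
kx,ky=.4693-.06*c,-.1185-.06*s;print(kx,ky)
zb=.2238-.147
kn=[((kx,ky,zb+h),r,cc) for h in(.044,.129) for r,cc in((.013,(0,0,255)),(.0065,(255,0,255)))]+[((kx,ky,zb+h),.013,(0,255,0)) for h in (.02,.105)]
cv2.imwrite("pics/ov.png",np.hstack([panel(a,pins),panel(b,kn)]))
E
python3 ov.py
```

```text
0.47827212060662255 -0.17782538286282035
```

View pics/ov.png

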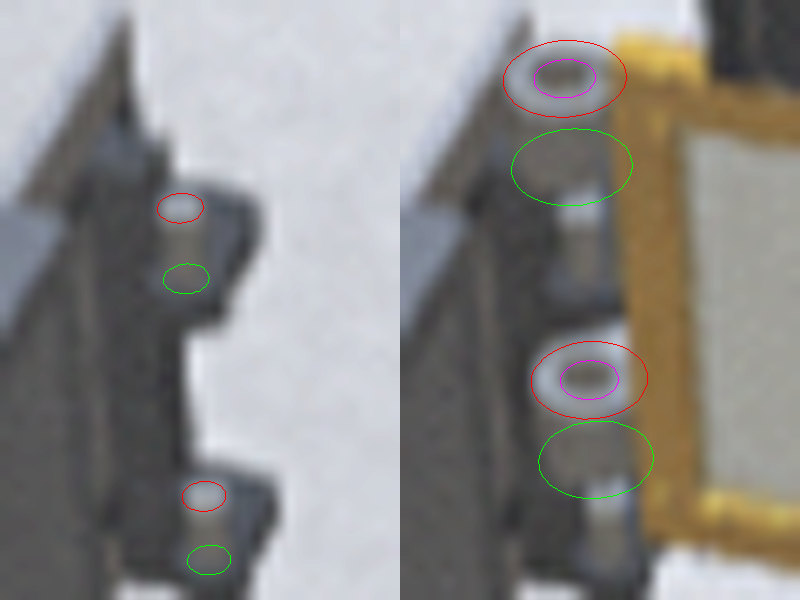

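The projected pins and knuckles match the picture to about 0.5 mm. The pins come out at (0.4774, -0.1771), and the door needs about (-0.5, +1.0) mm. I'll correct for that and feel downward.

Emit:
play_rows([
  [0.1,[0.02,-0.008,0.06],[0,0,0]],
  [0.1,[0,0,0.06],[0,0,0]],
  [0.1,[0,0,0.06],[0,0,0]],
  [0.1,[0,0,0.02],[0,0,0]],
  [0.1,[0,0,0],[0,0,0]],
])

```text
t: 10.45
tool_pos: [0.4687, -0.1178, 0.2137]
tool_rot: [-2.049, -2.382, 0.0]
contact_force: [0.3, -0.1, -4.9]
opening: 0.0124
grip_force: 68.5
```

Emit:
play_rows([
  [0.1,[0,0,0.02],[0,0,0]],
  [0.1,[0,0,0.02],[0,0,0]],
  [0.1,[0,0,0],[0,0,0]],
])

```text
t: 10.82
tool_pos: [0.4687, -0.1178, 0.2117]
tool_rot: [-2.049, -2.382, 0.0]
contact_force: [-0.7, -0.3, -4.8]
opening: 0.0128
grip_force: 68.5
```

Emit:
play_rows([
  [0.1,[0,0,0.02],[0,0,0]],
  [0.1,[0,0,0.02],[0,0,0]],
  [0.1,[0,0,0],[0,0,0]],
])

```text
t: 11.2
tool_pos: [0.4686, -0.1178, 0.2096]
tool_rot: [-2.049, -2.381, 0.0]
contact_force: [0.3, -0.5, -4.9]
opening: 0.0131
grip_force: 68.5
```

Emit:
play_rows([
  [0.1,[0,0,0.02],[0,0,0]],
  [0.1,[0,0,0.02],[0,0,0]],
  [0.1,[0,0,0],[0,0,0]],
])

```text
t: 11.58
tool_pos: [0.4686, -0.1178, 0.2077]
tool_rot: [-2.049, -2.381, 0.0]
contact_force: [-0.6, 1.3, -4.9]
opening: 0.0127
grip_force: 68.5
```

Emit:
play_rows([
  [0.1,[0,0,0.02],[0,0,0]],
  [0.1,[0,0,0.02],[0,0,0]],
  [0.1,[0,0,0],[0,0,0]],
])

```text
t: 11.95
tool_pos: [0.4686, -0.1178, 0.2056]
tool_rot: [-2.049, -2.381, 0.0]
contact_force: [-0.4, -0.1, -4.2]
opening: 0.0123
grip_force: 68.5
```

Emit:
play_rows([
  [0.1,[0,0,0.02],[0,0,0]],
  [0.1,[0,0,0.02],[0,0,0]],
  [0.1,[0,0,0],[0,0,0]],
])

```text
t: 12.32
tool_pos: [0.4686, -0.1178, 0.2037]
tool_rot: [-2.048, -2.382, 0.0]
contact_force: [-0.3, 0.1, -4.4]
opening: 0.0127
grip_force: 68.5
```

The knuckles are on the pins with no side force. I'll keep lowering.

Emit:
play_rows([
  [0.1,[0,0,0.03],[0,0,0]],
  [0.1,[0,0,0.03],[0,0,0]],
  [0.1,[0,0,0.03],[0,0,0]],
  [0.1,[0,0,0],[0,0,0]],
])

```text
t: 12.82
tool_pos: [0.4686, -0.1177, 0.199]
tool_rot: [-2.048, -2.381, 0.0]
contact_force: [0.3, -0.8, -4.2]
opening: 0.0127
grip_force: 68.5
```

Emit:
play_rows([
  [0.1,[0,0,0.03],[0,0,0]],
  [0.1,[0,0,0.03],[0,0,0]],
  [0.1,[0,0,0.03],[0,0,0]],
  [0.1,[0,0,0],[0,0,0]],
])

```text
t: 13.32
tool_pos: [0.4686, -0.1177, 0.1946]
tool_rot: [-2.048, -2.381, 0.0]
contact_force: [-0.5, -0.8, -4.4]
opening: 0.0128
grip_force: 68.5
```

Emit:
play_rows([
  [0.1,[0,0,0.02],[0,0,0]],
  [0.1,[0,0,0.02],[0,0,0]],
  [0.1,[0,0,0],[0,0,0]],
])

```text
t: 13.7
tool_pos: [0.4686, -0.1178, 0.1927]
tool_rot: [-2.049, -2.382, 0.0]
contact_force: [0.3, -0.2, -4.6]
opening: 0.0128
grip_force: 68.5
```

Emit:
play_rows([
  [0.1,[0,0,0.01],[0,0,0]],
  [0.1,[0,0,0.01],[0,0,0]],
  [0.1,[0,0,0],[0,0,0]],
])

```text
t: 14.08
tool_pos: [0.4688, -0.1178, 0.192]
tool_rot: [2.048, 2.381, 0.0]
contact_force: [-0.6, 0.5, -4.1]
opening: 0.0134
grip_force: 68.6
```

Emit:
play_rows([
  [0.1,[0,0,0.01],[0,0,0]],
  [0.1,[0,0,0],[0,0,0]],
])

```text
t: 14.32
tool_pos: [0.4689, -0.1179, 0.1919]
tool_rot: [2.048, 2.381, 0.0]
contact_force: [-0.6, 1.8, -1.0]
opening: 0.0132
grip_force: 69.0
```

The knuckles have bottomed at TCP z 0.1919, which is the expected home height, and most of the weight is off the wrist. I'll let it settle, then open the fingers slightly to straddle the tab.

Emit:
play_rows([
  [0.1,[0,0,0.01],[0,0,0]],
  [0.1,[0,0,0],[0,0,0]],
  [0.2,[0,0,0],[0,0,0]],
  [0.26,[0,0,0],[0,0,0]],
  [0.26,[0,0,0],[0,0,0]],
], force=20)

```text
t: 14.95
tool_pos: [0.4688, -0.1179, 0.1907]
tool_rot: [2.049, 2.382, -0.0]
contact_force: [0.0, 1.3, -0.1]
opening: 0.0223
grip_force: 0.0
```

Emit:
play_rows([
  [0.26,[0,0,-0.1],[0,0,0]],
  [0.26,[0,0,0],[0,0,0]],
  [0.26,[0,0,0],[0,0,0]],
])

```text
t: 15.32
tool_pos: [0.4688, -0.1178, 0.1959]
tool_rot: [2.048, 2.382, 0.0]
contact_force: [0.5, -0.2, 0.4]
opening: 0.0222
grip_force: 0.0
```

```bash
cat > swing.py <<'E'
# swing.py yaw_end n : arc rows about pin with yaw offset, lead (mm) along -tangent
import sys
from plan import *
from station import imaging
show();o=ctrl.get_obs();R=Ro.from_rotvec(o["tool_rot"]).as_matrix();y0=np.degrees(np.arctan2(R[1,0],R[0,0]))
pin=np.array([.4777,-.1771]);y1,n=float(sys.argv[1]),int(sys.argv[2]);lead=float(sys.argv[3])/1000;z=float(sys.argv[4])
f=lambda y:pin+.06*np.array([np.cos(y),np.sin(y)])+lead*np.array([np.sin(y),-np.cos(y)])
p=np.array(o["tool_pos"]);ys=np.radians(np.linspace(y0,y1,n+1))
for i in range(n):
    q=np.array([*f(ys[i+1]),z]);a=down(np.degrees(ys[i]));w=a.inv().apply(q-p);p=q
    print([.26,(w/.05).round(2).tolist(),[0,0,round(float(-(ys[i+1]-ys[i])*180/np.pi/8),3)]])
E
python3 swing.py 8.6 24 0 .1965
```

```text
t 15.32 p [ 0.4688 -0.1178  0.1959] yaw 98.6 z [ 0. -0. -1.] F [ 0.5 -0.2  0.4] T [-0.04  0.03 -0.04] op 0.0222 gf 0.0
[0.26, [-0.0, 0.08, -0.01], [0, 0, 0.469]]
[0.26, [-0.0, 0.08, 0.0], [0, 0, 0.469]]
[0.26, [-0.0, 0.08, 0.0], [0, 0, 0.469]]
[0.26, [-0.0, 0.08, 0.0], [0, 0, 0.469]]
[0.26, [-0.0, 0.08, 0.0], [0, 0, 0.469]]
[0.26, [-0.0, 0.08, 0.0], [0, 0, 0.469]]
[0.26, [-0.0, 0.08, 0.0], [0, 0, 0.469]]
[0.26, [-0.0, 0.08, 0.0], [0, 0, 0.469]]
[0.26, [-0.0, 0.08, 0.0], [0, 0, 0.469]]
[0.26, [-0.0, 0.08, 0.0], [0, 0, 0.469]]
[0.26, [-0.0, 0.08, 0.0], [0, 0, 0.469]]
[0.26, [-0.0, 0.08, 0.0], [0, 0, 0.469]]
[0.26, [-0.0, 0.08, 0.0], [0, 0, 0.469]]
[0.26, [-0.0, 0.08, 0.0], [0, 0, 0.469]]
[0.26, [-0.0, 0.08, 0.0], [0, 0, 0.469]]
[0.26, [-0.0, 0.08, 0.0], [0, 0, 0.469]]
[0.26, [-0.0, 0.08, 0.0], [0, 0, 0.469]]
[0.26, [-0.0, 0.08, 0.0], [0, 0, 0.469]]
[0.26, [-0.0, 0.08, 0.0], [0, 0, 0.469]]
[0.26, [-0.0, 0.08, 0.0], [0, 0, 0.469]]
[0.26, [-0.0, 0.08, 0.0], [0, 0, 0.469]]
[0.26, [-0.0, 0.08, 0.0], [0, 0, 0.469]]
[0.26, [-0.0, 0.08, 0.0], [0, 0, 0.469]]
[0.26, [-0.0, 0.08, 0.0], [0, 0, 0.469]]
```

Emit:
play_rows([
  [0.26,[-0.003,0.079,0],[0,0,0.469]],
  [0.26,[-0.003,0.079,0],[0,0,0.469]],
  [0.26,[-0.003,0.079,0],[0,0,0.469]],
  [0.26,[-0.003,0.079,0],[0,0,0.469]],
  [0.26,[-0.003,0.079,0],[0,0,0.469]],
  [0.26,[-0.003,0.079,0],[0,0,0.469]],
  [0.26,[-0.003,0.079,0],[0,0,0.469]],
  [0.26,[-0.003,0.079,0],[0,0,0.469]],
])

```text
t: 16.32
tool_pos: [0.4998, -0.1215, 0.1956]
tool_rot: [-2.597, -1.767, 0.0]
contact_force: [-0.3, 0.2, -0.1]
opening: 0.0224
grip_force: 0.1
```

Emit:
play_rows([
  [0.26,[-0.003,0.079,0],[0,0,0.469]],
  [0.26,[-0.003,0.079,0],[0,0,0.469]],
  [0.26,[-0.003,0.079,0],[0,0,0.469]],
  [0.26,[-0.003,0.079,0],[0,0,0.469]],
  [0.26,[-0.003,0.079,0],[0,0,0.469]],
  [0.26,[-0.003,0.079,0],[0,0,0.469]],
  [0.26,[0,0,0],[0,0,0]],
])

```text
t: 17.2
tool_pos: [0.5196, -0.1343, 0.1957]
tool_rot: [-2.891, -1.23, 0.0]
contact_force: [-0.2, 0.2, 0.3]
opening: 0.0221
grip_force: 0.0
```

```bash
python3 swing.py 8.6 9 0 .1965; python3 swing.py 8.6 9 4 .1965|tail -9
```

```text
t 17.2 p [ 0.5196 -0.1343  0.1957] yaw 46.11 z [-0.  0. -1.] F [-0.2  0.2  0.3] T [ 0.03 -0.05 -0.03] op 0.0221 gf 0.0
[0.26, [-0.0, 0.08, -0.02], [0, 0, 0.521]]
[0.26, [-0.0, 0.09, 0.0], [0, 0, 0.521]]
[0.26, [-0.0, 0.09, 0.0], [0, 0, 0.521]]
[0.26, [-0.0, 0.09, 0.0], [0, 0, 0.521]]
[0.26, [-0.0, 0.09, 0.0], [0, 0, 0.521]]
[0.26, [-0.0, 0.09, 0.0], [0, 0, 0.521]]
[0.26, [-0.0, 0.09, 0.0], [0, 0, 0.521]]
[0.26, [-0.0, 0.09, 0.0], [0, 0, 0.521]]
[0.26, [-0.0, 0.09, 0.0], [0, 0, 0.521]]
[0.26, [-0.01, 0.16, -0.02], [0, 0, 0.521]]
[0.26, [-0.01, 0.09, 0.0], [0, 0, 0.521]]
[0.26, [-0.01, 0.09, 0.0], [0, 0, 0.521]]
[0.26, [-0.01, 0.09, 0.0], [0, 0, 0.521]]
[0.26, [-0.01, 0.09, 0.0], [0, 0, 0.521]]
[0.26, [-0.01, 0.09, 0.0], [0, 0, 0.521]]
[0.26, [-0.01, 0.09, 0.0], [0, 0, 0.521]]
[0.26, [-0.01, 0.09, 0.0], [0, 0, 0.521]]
[0.26, [-0.01, 0.09, 0.0], [0, 0, 0.521]]
```

Emit:
play_rows([
  [0.26,[-0.003,0.079,-0.01],[0,0,0.469]],
  [0.26,[-0.003,0.079,0],[0,0,0.469]],
  [0.26,[-0.003,0.079,0],[0,0,0.469]],
  [0.26,[-0.003,0.079,0],[0,0,0.469]],
  [0.26,[-0.003,0.079,0],[0,0,0.469]],
  [0.26,[0,0,0],[0,0,0]],
])

```text
t: 17.95
tool_pos: [0.5311, -0.1501, 0.1962]
tool_rot: [-3.052, -0.744, 0.0]
contact_force: [-0.7, -0.1, 0.4]
opening: 0.022
grip_force: 0.0
```

Emit:
play_rows([
  [0.26,[-0.002,0.052,0],[0,0,0.312]],
  [0.26,[-0.002,0.052,0],[0,0,0.312]],
  [0.26,[-0.002,0.052,0],[0,0,0.312]],
  [0.26,[0,0,0],[0,0,0]],
])

```text
t: 18.45
tool_pos: [0.534, -0.1572, 0.1962]
tool_rot: [-3.094, -0.543, 0.0]
contact_force: [-1.0, -0.0, 0.1]
opening: 0.0221
grip_force: 0.2
```

```bash
python3 swing.py 8.6 6 0 .1965
```

```text
t 18.45 p [ 0.534  -0.1572  0.1962] yaw 19.93 z [-0.  0. -1.] F [-1.  -0.   0.1] T [0.02 0.13 0.04] op 0.0221 gf 0.2
[0.26, [0.0, 0.03, -0.01], [0, 0, 0.236]]
[0.26, [-0.0, 0.04, 0.0], [0, 0, 0.236]]
[0.26, [-0.0, 0.04, 0.0], [0, 0, 0.236]]
[0.26, [-0.0, 0.04, 0.0], [0, 0, 0.236]]
[0.26, [-0.0, 0.04, 0.0], [0, 0, 0.236]]
[0.26, [-0.0, 0.04, 0.0], [0, 0, 0.236]]
```

Emit:
play_rows([
  [0.26,[-0.002,0.04,0],[0,0,0.236]],
  [0.26,[-0.002,0.04,0],[0,0,0.236]],
  [0.26,[-0.002,0.04,0],[0,0,0.236]],
  [0.26,[0,0,0],[0,0,0]],
])

```text
t: 18.95
tool_pos: [0.5359, -0.1634, 0.1963]
tool_rot: [3.117, 0.386, 0.0]
contact_force: [-0.7, 1.5, 0.4]
opening: 0.0222
grip_force: 0.4
```

Emit:
play_rows([
  [0.26,[-0.002,0.04,0],[0,0,0.236]],
  [0.26,[-0.002,0.04,0],[0,0,0.236]],
  [0.26,[-0.002,0.04,0],[0,0,0.236]],
  [0.26,[0,0,0],[0,0,0]],
])

```text
t: 19.45
tool_pos: [0.5368, -0.1694, 0.1963]
tool_rot: [3.133, 0.232, 0.0]
contact_force: [0.2, -0.4, -0.3]
opening: 0.0221
grip_force: 0.0
```

Emit:
play_rows([
  [0.26,[0,0.04,0],[0,0,0]],
  [0.26,[0,0,0],[0,0,0]],
])

```text
t: 19.7
tool_pos: [0.5371, -0.1712, 0.1963]
tool_rot: [3.133, 0.232, 0.0]
contact_force: [-0.2, -0.9, -0.5]
opening: 0.0223
grip_force: 0.0
```

Emit:
play_rows([
  [0.26,[0,0.03,0],[0,0,0]],
  [0.26,[0,0,0],[0,0,0]],
])

```text
t: 19.95
tool_pos: [0.5373, -0.1726, 0.1964]
tool_rot: [3.133, 0.233, 0.0]
contact_force: [0.5, 0.3, -0.1]
opening: 0.0222
grip_force: 0.0
```

Emit:
play_rows([
  [0.26,[0,0.02,0],[0,0,0]],
  [0.26,[0,0,0],[0,0,0]],
])

```text
t: 20.2
tool_pos: [0.5374, -0.1733, 0.1963]
tool_rot: [-3.132, -0.233, 0.0]
contact_force: [0.1, 2.3, -1.0]
opening: 0.0223
grip_force: 0.5
```

Emit:
play_rows([
  [0.26,[0,0.02,0],[0,0,0]],
  [0.26,[0,0,0],[0,0,0]],
])

```text
t: 20.45
tool_pos: [0.5375, -0.1738, 0.1963]
tool_rot: [-3.131, -0.233, 0.001]
contact_force: [-0.8, 4.6, 2.8]
opening: 0.0219
grip_force: 2.4
```

Emit:
play_rows([
  [0.26,[0,0.02,0],[0,0,0]],
  [0.26,[0,0,0],[0,0,0]],
])

```text
t: 20.7
tool_pos: [0.5375, -0.1741, 0.1963]
tool_rot: [-3.13, -0.233, 0.001]
contact_force: [-1.9, 6.6, 3.0]
opening: 0.022
grip_force: 3.6
```

Emit:
play_rows([
  [0.26,[0,0.03,0],[0,0,0]],
  [0.26,[0,0,0],[0,0,0]],
])

```text
t: 20.95
tool_pos: [0.5375, -0.1744, 0.1963]
tool_rot: [-3.127, -0.233, 0.002]
contact_force: [-3.4, 10.3, 4.5]
opening: 0.0224
grip_force: 5.4
```

Emit:
play_rows([
  [0.26,[0,0.03,0],[0,0,0]],
  [0.26,[0,0,0],[0,0,0]],
  [0.26,[0,0,0],[0,0,0]],
])

```text
t: 21.32
tool_pos: [0.5375, -0.1748, 0.1963]
tool_rot: [-3.124, -0.234, 0.003]
contact_force: [-3.9, 14.2, 5.7]
opening: 0.0222
grip_force: 7.3
```

Emit:
play_rows([
  [0.26,[0,-0.06,0],[0,0,0]],
  [0.26,[0,-0.05,0],[0,0,0]],
  [0.26,[0,0,0],[0,0,0]],
  [0.26,[0,0,-0.2],[0,0,0]],
  [0.26,[0,0,-0.4],[0,0,0]],
  [0.26,[0,0,-0.6],[0,0,0]],
  [0.26,[0,0,-0.6],[0,0,0]],
  [0.26,[0,0,0],[0,0,0]],
])

```text
t: 22.32
tool_pos: [0.5391, -0.1741, 0.2917]
tool_rot: [3.128, 0.232, 0.012]
contact_force: [0.4, -0.3, 0.4]
opening: 0.0222
grip_force: 0.0
```

Run:
```python
from plan import *
import numpy as np,cv2
show()
from station import imaging
s=imaging.get_image("scene");np.savez("scene2.npz",**s);o=ctrl.get_obs();w=imaging.get_image("wrist");np.savez("w3.npz",pos=o["tool_pos"],rot=o["tool_rot"],**w)
c=lambda i:cv2.convertScaleAbs(cv2.resize(i,(400,600),interpolation=cv2.INTER_CUBIC),alpha=1.4)
cv2.imwrite("pics/e1.png",np.hstack([c(s["color"][100:220,175:255]),c(w["color"][40:280,180:340])]))
```

```text
t 22.32 p [ 0.5391 -0.1741  0.2917] yaw 8.48 z [ 0.008 -0.004 -1.   ] F [ 0.4 -0.3  0.4] T [-0.05  0.04 -0.01] op 0.0222 gf 0.0
```

View pics/e1.png

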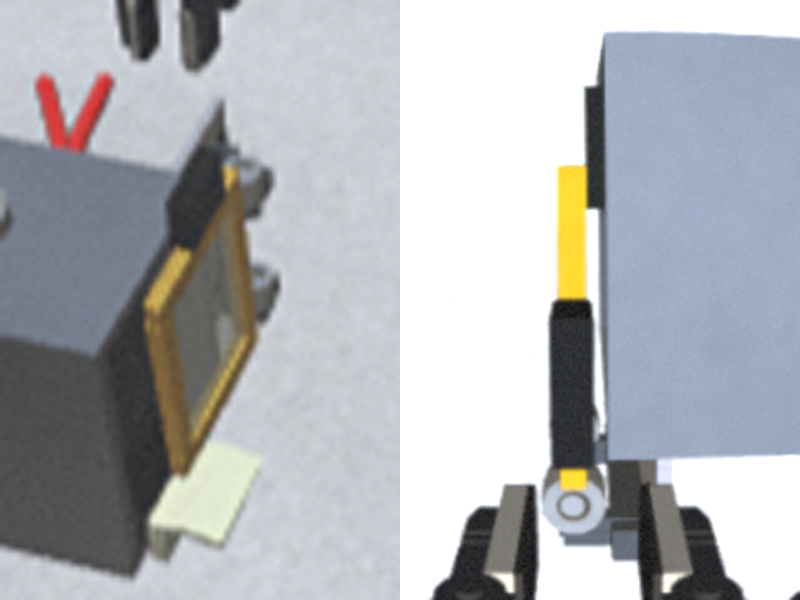

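The picture shows the door shut. The yellow frame is against the black stop at (587,190) and past the white catch, the pin shows in the bore at (573,506), and the fingers are clear.

Emit:
play_rows([
  [0.26,[0,0,-0.4],[0,0,0]],
  [0.26,[0,0,0],[0,0,0]],
  [0.26,[0,0,0],[0,0,0]],
])

```text
t: 22.8
tool_pos: [0.5373, -0.173, 0.3062]
tool_rot: [-3.133, -0.233, 0.0]
contact_force: [0.7, 0.2, -0.1]
opening: 0.0221
grip_force: 0.0
```

```bash
python3 -c "
from station import ctrl
print(ctrl.finish_job())"
```

```text
the job is handed in; nothing more can be done
None
```

The door is hung fully home on both pins, swung shut over the catch and up against its stop, and released; I handed the job in at 22.8 s, and no verdict was returned.

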